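# Isolate the fish-tank socket strip and prove it dead

### The arm

A 6-joint arm with a two-finger parallel gripper is mounted at the origin on the work surface. World frame = base frame: x ahead of the robot, y to its left, z up, the work surface at z = 0. Lengths are in m, angles in rad, forces in N, time in s.
With the tool pointing down it reaches from about 0.3 to 0.875 m from the base axis. Payload 6.4 kg.
Tool frame: the origin (TCP) lies midway between the tips of the shut fingers; the grasp point (between the pads) lies 19 mm behind it (robot.grip_point_offset is the distance from the TCP to the grasp point, in m); z points along the fingers, x is the direction in which the jaws open and shut, and the axes are right-handed (so a half turn about z gives the same grasp; the last joint's range is limited). The gripper opens to 85 mm and grips with 20 to 120 N. Pads are 22 mm wide; open, the fingers measure 114 mm over their backs; the gripper's body (76 mm by 85 mm) begins 54 mm behind the grasp point. The pads swing forward as they close: fully open they stand 13 mm farther back than shut.
Start: joints at [-1.311, 0.181, 1.607, -0, 1.354, -0.206], TCP at [0.258, -0.514, 0.231] pointing down, gripper open.
Joint ranges: [-2.99, 2.99], [-0.89, 2.07], [0.3, 2.58], [-1.14, 4.28], [0, 2.63], [-3.12, 3.12]. Speed limits (rad/s): [2.57, 2.57, 3.01, 3.14, 3.14, 3.14].

### API

Orientations are given as a rotation vector (axis times angle).
In Python, from rig import robot, vision, order, nets gives the robot as it stands. The module is installed in compiled form; this text tells all that it offers.
- The arm moves only by the tool step_arm, never from a script. Its argument "plan" is a list of rows, each a list of 3 entries, a list of its own where there are three numbers: the shift along the world's x, y, z in mm, then the turn, a rotation vector about the world's x, y, z in rad, then the opening, from 0 (shut) to 1 (fully open). A call has exactly 10 rows; each row is the pose to reach, as a shift and turn from the pose measured when the call began; what a row does not reach only later rows make up. A row lasts 1/12 s, in which the tool goes at most 41.7 mm and 7.16 degrees, less where a joint would pass 70% of its speed; a pose out of reach is approached as far as the arm can. A call with a gripper value outside its range is refused whole. The fingers move at their own pace and stop on an object; the grip force is fixed at half the most. Time passes only in rows, so rows that repeat a pose let the fingers close, or fill a call up. It gives the time, the measured TCP pose, the force and the opening at its end, in the units of the state.
- robot.sense(): the state, without advancing time (a new reading comes with each control period).
- vision.camera(name): name is "side" or "top"; returns a dict with "color" (480x640x3 uint8, red, green, blue), "fov_y" (degrees; the focal length in pixels is half the picture's height over the tangent of half this angle, whatever the lens; pixels are square), "cx", "cy" (the principal point, pixels), "R" (3x3) and "t" (3): a world point X has camera coordinates R X + t. Camera axes: x right, y down, z forward; pixel columns grow to the right and rows downward; lengths in m; the calibration is good to about 2 mm. A picture is of the moment at which its call begins. There is no depth.
- order.finish_job(): hands the job in, once; it reports no verdict.
Trained networks look in a picture, given as the dict that the camera call returned (one of the last four; its "shot" number tells which), for a name from the list of things; names that differ only in an ending like _2 or _b are one class to them, and where a whole thing is asked for, a point or a joint stands for the part that bears it (a point fixed in the world has none). Each returns a list of dicts, best first, with "p" (0 to 1); they miss things now and then, are a little off and sometimes report something else, mostly with a low value. They report only what shows in the picture. A call takes as long as a camera call. They do not tell look-alikes from the thing itself.
- nets.search_frame(picture, thing): "point" ([column, row] as shares, 0 to 1, of the picture: columns of its width, rows of its height, amid what is visible of it).
- nets.landmark_of(picture, thing): "point" ([column, row] as shares, 0 to 1, of the picture: columns of its width, rows of its height: a listed point, or the origin of a listed thing).
The state is a dict: "t": time; "joint_pos": joint angles; "joint_vel": joint speeds; "joint_efforts": joint torques, N m; "tcp_pos": TCP position; "tool_rot": TCP orientation; "wrist_force": force on the tool from outside, world axes, zero at the start; "torque": the same for the moment, N m; "finger_gap": opening from 0.0 (shut) to 1.0 (fully open).
Only numpy, scipy, OpenCV 4.12 (cv2) and the standard library are available. Lean on these libraries where they do the work, as an engineer would, in place of code of your own. Each camera call takes 0.05 s, during which the arm holds its last target. There are 200 camera calls.

### The job

The socket strip that feeds the fish tank must be safe to work on: pull the locking bat of the switch box outwards clear of its lock, flip it from on (left, as seen from the robot) right over to off and let it spring fully home. Then take the voltage tester from the tool tray, hold its tip within a centimetre of the one empty socket, pointing straight in, steady for two seconds, and lay it gently back flat on the floor of the tray. Leave the bottle, tub, carton and screwdriver where they are.

Things in the scene. Friction and masses are not known exactly. Their poses are not given: they have to be found in the camera images.
- switch_box: Grey switch box, 170 deep, 150 wide, 55 high in front, 123 at the back, fixed. Its panel slopes 25 degrees, facing up and to the robot. Origin under its centre, x away from the robot, y left. A pine guard stands over it: posts 38 square at x = 31, y = +-96, carrying a rail 38 x 40 along y (229 long, centre x = 31, z = 219, top 239), so take the bat from the robot's side, tool leaning like the panel.
- bat_pivot (a point): Pivot of the bat, 25 mm under the middle of the sloping panel, fixed to the box; its x points up the slope, y left along the panel, z straight out of the panel (25 degrees from vertical, towards the robot).
- bat_grip (a point): Grip centre of the black bat, on its axis, 88 mm from the pivot when home; z points outwards along the bat, x is the flip axis (up the slope). A round club 17 mm thick at 75 and 21 mm at 98 mm from the pivot, end at 109, slim (12 mm) below 55; a 30 x 16 x 8 mm lock collar at 30 to 38 mm. It leans 26 degrees left of the panel's normal when on, 26 right when off.
- bat_flip (a joint): Lean of the bat in rad, turning about the x axis of bat_pivot: 0 = on (left), 0.908 = off (right), end stops at both. At either end the home collar is trapped beside a steel gate with about 0.06 rad of play; light friction, no snap spring.
- bat_pull (a joint): How far the bat is pulled outwards along its own axis, in m: 0 = home, stop at 0.016. A spring draws it home (7.5 N at home, 12 N fully out). It must be out by at least 0.011 all the way across to pass over the gate between on and off, and drops home only when it is at the stop on either side.
- strip: White plastic socket strip (216 long along y, face 60 high) on a bevelled pine beam (236 long, 96 high) fixed to the bench; the face looks up and to the robot, its normal 55 degrees from vertical. Origin on the bench, x away from the robot, y left. Three sockets in a row 68 mm apart, at y = -68, 0, 68, x = -30, z = 85 mm; two hold plugs, one is empty.
- socket_face: The empty socket: round, dark, 34 mm across with brass slots, flush in the face of the strip. Origin at its centre on the face; z points straight out of the socket (up and towards the robot), x up the face, y left.
- adaptor: Black plug-in adaptor, 58 x 46 mm, sticking 41 mm out of one socket of the strip; fixed. Origin on the bench level, 85 mm under the centre of its socket.
- timer_plug: Round white plug-in timer, 52 mm diameter, sticking 45 mm out of another socket; fixed. Origin on the bench level, 85 mm under the centre of its socket.
- tray: Grey open tool tray, 164 x 240 mm (y is the long side), 16 mm high, walls and floor 4 mm, fixed to the bench. Origin at the centre of its underside.
- tester_mid (a point): Centre (half-way up) of the voltage tester, a pen 170 mm long lying along its x: black grip body 24 wide and 26 high from x = -85 to +33, then a white cone to the tip. x points to the tip, z up as it lies.
- tester_tip (a point): Tip of the tester's white cone, 85 mm ahead of its centre along x, 11 mm across.
- tester: The voltage tester, about 90 g: origin under its centre on its lower face, x to the tip, 13 mm under tester_mid.
- screwdriver: Grey-handled screwdriver, 180 mm, lying in the other half of the tray beside the tester, about parallel to it (axes about 68 mm apart). To be left alone.
- bottle: Green glass bottle, 58 mm diameter, 190 mm high, standing between switch box and strip; origin under its centre. To be left alone.
- tub: Clear plastic tub with red lid, 90 mm diameter, 130 mm high; origin under its centre. To be left alone.
- carton: White carton with a black band, 85 x 70 mm, 95 mm high; origin under its centre. To be left alone.
Mind the look-alikes: they are no part of the job. Leave any blue or yellow look-alike of the tester alone.

How it is judged:
By the outcome, as a careful person would: the job done as asked, in the order asked, and still so for the second after the job is handed in, with the robot touching nothing.
It also fails if it takes over 72 s, if anything falls off the work surface, if the arm or the gripper's body presses on something with over 40 N, if the wrist force passes 120 N, or if a joint passes its speed limit or range.

## Working session

There is one attempt and no reset: what is moved stays moved. The work goes in short steps, Python scripts to look and compute and a tool call to move; the robot and the scene stay as the last step left them, time stands still between calls to the robot, and variables do not carry over. Pictures are saved under pics/ and viewed, about 8 in all and at most 12, crops included, and the job is handed in when it is done.

Besides the shell and the picture viewer there is one more tool, called after "Request:" as a command line: name --argument value ..., lists and objects as JSON in quotes. step_arm: Moves the arm, as the interface text tells. Its arguments: {"type":"object","properties":{"plan":{"type":"array"}},"required":["plan"]}

```bash
mkdir -p pics
cat > h.py <<'E'
import numpy as np, cv2
from scipy.spatial.transform import Rotation as Rn
from rig import robot, vision, order, nets
def ray(p,uv):
    h,w=p["color"].shape[:2]; f=h/2/np.tan(np.radians(p["fov_y"])/2)
    R=np.array(p["R"]);t=np.array(p["t"])
    d=R.T@np.array([(uv[0]-p["cx"])/f,(uv[1]-p["cy"])/f,1]); return -R.T@t,d/np.linalg.norm(d)
def proj(p,X):
    h,w=p["color"].shape[:2]; f=h/2/np.tan(np.radians(p["fov_y"])/2)
    c=np.array(p["R"])@X+np.array(p["t"]); return np.array([f*c[0]/c[2]+p["cx"],f*c[1]/c[2]+p["cy"]])
def tri(a,ua,b,ub):
    o1,d1=ray(a,ua);o2,d2=ray(b,ub)
    s=np.linalg.lstsq(np.c_[d1,-d2],o2-o1,rcond=None)[0]
    A=o1+s[0]*d1;B=o2+s[1]*d2; return (A+B)/2,np.linalg.norm(A-B)
def atz(p,uv,z):
    o,d=ray(p,uv); return o+d*(z-o[2])/d[2]
def save(p,n): cv2.imwrite("pics/"+n,cv2.cvtColor(p["color"],cv2.COLOR_RGB2BGR))
E
cat > a.py <<'E'
from h import *
import pickle
np.set_printoptions(precision=4,suppress=True)
s=vision.camera("side");t=vision.camera("top")
pickle.dump((s,t),open("p0.pkl","wb"))
save(s,"s0.png");save(t,"t0.png")
for p in(s,t): print(p["fov_y"],p["cx"],p["cy"],-np.array(p["R"]).T@p["t"])
for n in ["switch_box","bat_pivot","bat_grip","strip","socket_face","adaptor","timer_plug","tray","tester_mid","tester_tip","tester","screwdriver","bottle","tub","carton"]:
    L=[[( (np.array(q["point"])*[640,480]).round(1),round(q["p"],2)) for q in nets.landmark_of(p,n)[:3]] for p in(s,t)]
    print(n,[[(list(map(float,u)),c) for u,c in l] for l in L])
    if L[0] and L[1]: print("   ",*tri(s,L[0][0][0],t,L[1][0][0]))
print(robot.sense(),robot.grip_point_offset)
E
python3 a.py
```

```text
57.79612484939062 324.64679501751624 240.94882488175972 [0.3769 0.8801 0.7579]
49.685587499846605 313.7979910809554 235.48077456998516 [0.4276 0.059  1.1622]
switch_box [[([223.3, 305.6], 0.58)], [([246.8, 138.4], 0.9)]]
    [ 0.7012  0.2092 -0.0014] 0.004559027182578486
bat_pivot [[([213.2, 283.5], 0.94)], [([239.9, 130.7], 0.73)]]
    [0.7061 0.2156 0.0744] 0.008111920088346627
bat_grip [[([220.5, 278.7], 0.72)], [([215.0, 135.1], 0.8), ([462.6, 229.4], 0.39)]]
    [0.6753 0.2555 0.1326] 0.00598369427904923
strip [[([272.0, 205.9], 0.79)], [([434.5, 145.3], 0.92)]]
    [ 0.6856 -0.215   0.0032] 0.003803579470468679
socket_face [[([277.2, 187.7], 0.42)], [([443.9, 147.4], 0.53)]]
    [ 0.6668 -0.2196  0.0681] 0.0033453557386997662
adaptor [[([251.7, 243.1], 0.7)], [([463.6, 161.6], 0.92)]]
    [ 0.753  -0.3459 -0.2598] 0.10523227364769261
timer_plug [[], [([402.7, 155.1], 0.58)]]
tray [[([324.1, 256.5], 0.78)], [([342.6, 226.6], 0.83), ([239.9, 130.4], 0.47), ([214.1, 243.0], 0.2)]]
    [ 0.4969 -0.0079 -0.0023] 0.013470470873326076
tester_mid [[([390.8, 218.2], 0.86), ([402.7, 320.
[... 878 characters left out ...]
.2, 233.1], 0.65)]]
    [ 0.4935 -0.2858 -0.0044] 0.007977551596930078
carton [[([298.9, 271.1], 0.51)], [([214.2, 241.2], 0.84), ([434.6, 145.4], 0.37), ([343.4, 147.5], 0.29)]]
    [0.485  0.2507 0.1755] 0.0430252176140907
{'t': 1.6, 'joint_pos': array([-1.3113,  0.1808,  1.607 ,  0.    ,  1.3538, -0.2063]), 'joint_vel': array([-0.0006, -0.0007,  0.0004, -0.0014,  0.0016, -0.0008]), 'joint_efforts': array([ -0.0014, -44.4837, -35.1678,  -0.0005,   0.001 ,   0.    ]), 'tcp_pos': array([ 0.2583, -0.5137,  0.2313]), 'tool_rot': array([-2.6741,  1.6488,  0.0001]), 'wrist_force': array([0.0287, 0.5223, 0.0978]), 'torque': array([0.0091, 0.0011, 0.0116]), 'finger_gap': 1.0010771734073611} 0.0187
```

View images.

View pics/t0.png

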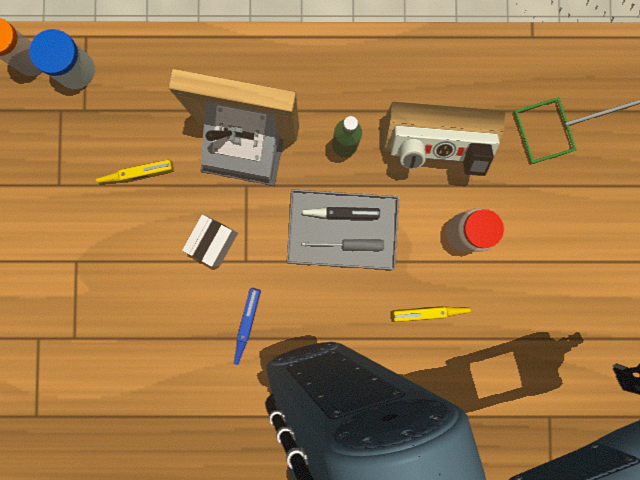

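View pics/s0.png

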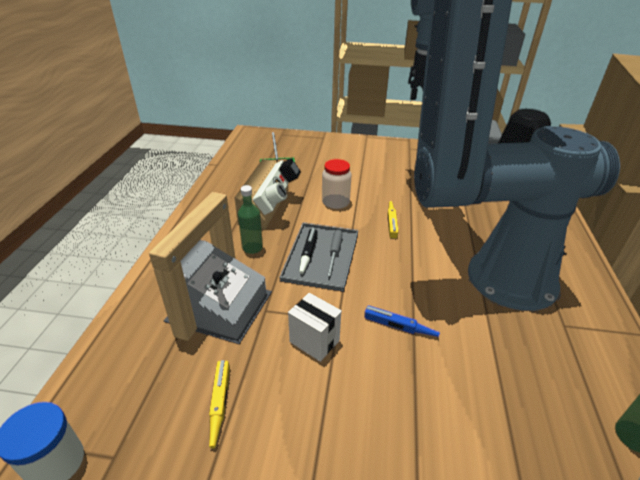

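Top view: black tester in tray with its tip at (303,212) and its rear at (380,214). The yellow look-alikes are at (135,172) and (430,313), and the blue one is at (247,325). The empty socket is the middle one at (444,150), between the timer (412,153) and the adaptor (480,158). The bat is at about (215,136). Enlarging these to measure and confirm.

```bash
cat > b.py <<'E'
from h import *
import pickle
s,t=pickle.load(open("p0.pkl","rb"))
def crop(p,x0,y0,w,h,k):
    c=cv2.resize(p["color"][y0:y0+h,x0:x0+w],None,fx=k,fy=k,interpolation=cv2.INTER_CUBIC)[...,::-1].copy()
    for x in range(-(-x0//20)*20,x0+w,20):
        cv2.line(c,(int((x-x0)*k),0),(int((x-x0)*k),6),(0,0,255),1); cv2.putText(c,str(x),(int((x-x0)*k)+2,14),0,.35,(0,0,255),1)
    for y in range(-(-y0//20)*20,y0+h,20):
        cv2.line(c,(0,int((y-y0)*k)),(6,int((y-y0)*k)),(0,0,255),1); cv2.putText(c,str(y),(8,int((y-y0)*k)+4),0,.35,(0,0,255),1)
    return c
A=np.hstack([crop(t,165,65,140,125,2.857),crop(s,150,190,140,125,2.857)])
B=np.hstack([crop(t,385,95,125,82,3.2),crop(s,235,140,125,82,3.2)])
cv2.imwrite("pics/c1.png",np.vstack([A,B[:, :A.shape[1]]])[:600])
C=np.hstack([crop(t,280,180,125,95,3.2),crop(s,275,215,125,95,3.2)])
cv2.imwrite("pics/c2.png",C)
E
python3 b.py
```

```text
(no output)
```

View pics/c1.png

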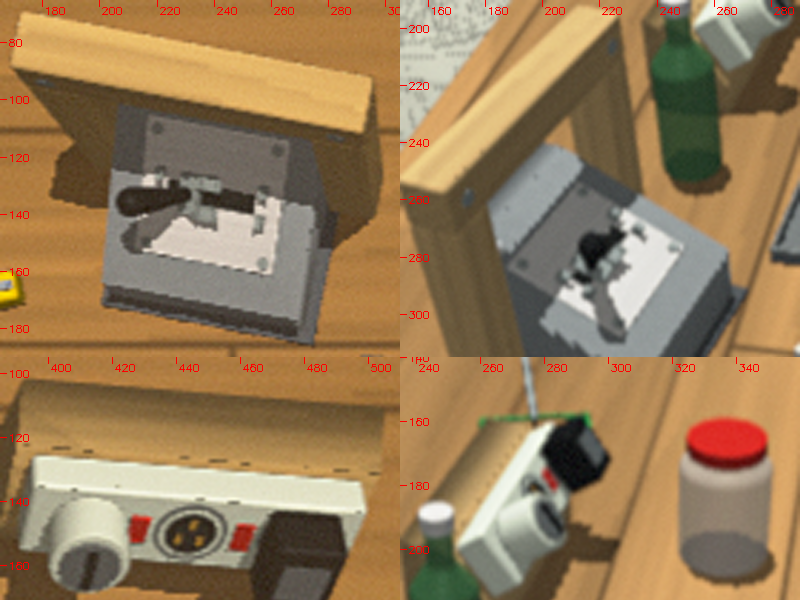

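View pics/c2.png

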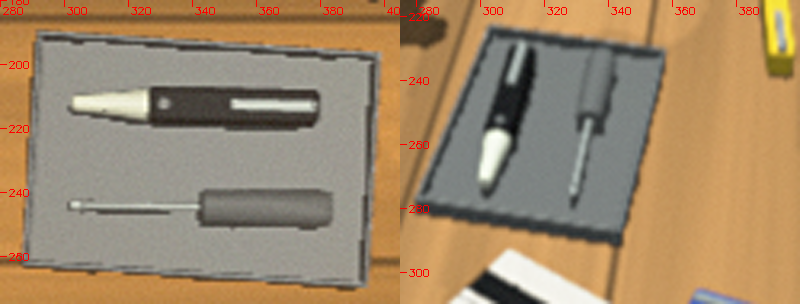

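Crop c1: bat on the left, lying from (190,133) to (206,135) in the top view; the middle socket is empty at (444,150), with brass slots. Crop c2: the black and white tester is in the tray with its tip at (302,212), and the screwdriver lies below it. This is the right tester: the look-alikes are blue or yellow and outside the tray. Now the fits.

```bash
cat > c.py <<'E'
from h import *
import pickle
from scipy.optimize import least_squares
np.set_printoptions(precision=4,suppress=True)
s,t=pickle.load(open("p0.pkl","rb"))
def W(q,L): c,k=np.cos(q[2]),np.sin(q[2]); return np.array([q[0]+c*L[0]-k*L[1],q[1]+k*L[0]+c*L[1],L[2]])
obs=[(t,(.05,.1145,.239),(172.7,69.2)),(t,(.05,-.1145,.239),(295.2,92)),(t,(.012,.1145,.199),(169.2,88.5)),(t,(.012,-.1145,.199),(292.8,111.6)),
 (s,(.012,.1145,.239),(166.5,258.3)),(s,(.012,-.1145,.239),(229.5,197)),(s,(.05,-.1145,.239),(213,192.8))]
r=least_squares(lambda q:np.concatenate([proj(p,W(q,L))-u for p,L,u in obs]),[.7,.21,-.16],loss="soft_l1")
print("box",r.x,"res",r.fun.reshape(-1,2).round(1).tolist())
q=r.x; n=np.array([-np.sin(np.radians(25)),0,np.cos(np.radians(25))]);pv=np.array([0,0,.089])-.025*n
a=np.radians(26);b=np.cos(a)*n+np.sin(a)*np.array([0,1,0])
for d in(.088,.109): print("bat",d,W(q,pv+d*b),proj(t,W(q,pv+d*b)),proj(s,W(q,pv+d*b)))
print("pivot",W(q,pv),proj(t,W(q,pv)),proj(s,W(q,pv)))
print("bat end tri",tri(t,(207.5,135),s,(216.5,275.5)))
tip=tri(t,(301.9,212.2),s,(301.6,274.4));rear=tri(t,(379.7,213.75),s,(313.1,228))
print("tester",tip,rear, "z=.017:",atz(t,(301.9,212.2),.017),atz(t,(379.7,213.75),.017))
print("strip corner",tri(t,(395.3,126.3),s,(253.1,197.2)))
A,B=atz(t,(395.3,126.3),.11),atz(t,(499,134.),.11);print("strip UL/UR",A,B,np.degrees(np.arctan2(-(A-B)[0],(A-B)[1])))
print("socket",atz(t,(444.4,150),.085),tri(t,(444.4,150),s,(277.2,184.)),proj(s,atz(t,(444.4,150),.085)))
o=robot.sense();print(Rn.from_rotvec(o["tool_rot"]).as_matrix())
E
python3 c.py
```

```text
box [ 0.7037  0.214  -0.189 ] res [[-1.9, -0.8], [-0.2, 0.1], [3.4, 7.2], [-0.9, 6.9], [-0.4, -0.9], [-1.5, -2.7], [-0.2, -1.7]]
bat 0.088 [0.6885 0.2562 0.138 ] [214.5582 129.4107] [212.4576 276.0227]
bat 0.109 [0.6824 0.2667 0.1551] [207.5017 130.2771] [212.4008 273.664 ]
pivot [0.7141 0.212  0.0663] [241.7189 126.0761] [212.6709 284.8928]
bat end tri (array([0.6739, 0.2673, 0.1519]), np.float64(0.00020711481348795036))
tester (array([0.5347, 0.0841, 0.0091]), np.float64(0.0003484817621617092)) (array([ 0.5316, -0.0867,  0.0304]), np.float64(0.003467738969112153)) z=.017: [0.5342 0.0839 0.017 ] [ 0.531  -0.0885  0.017 ]
strip corner (array([ 0.7067, -0.1113,  0.0975]), np.float64(0.001211497793236637))
strip UL/UR [ 0.7028 -0.1094  0.11  ] [ 0.6873 -0.3222  0.11  ] -4.182847223351321
socket [ 0.6593 -0.2161  0.085 ] (array([ 0.6617, -0.2165,  0.0827]), np.float64(0.0038586210669102282)) [278.5802 183.5665]
[[ 0.4491 -0.8935 -0.    ]
 [-0.8935 -0.4491  0.0001]
 [-0.0001 -0.     -1.    ]]
```

```bash
cat > d.py <<'E'
from h import *
import pickle,sys
s,t=pickle.load(open("p0.pkl","rb"))
def W(q,L): c,k=np.cos(q[2]),np.sin(q[2]); return np.array([q[0]+c*L[0]-k*L[1],q[1]+k*L[0]+c*L[1],L[2]])
q=[float(v) for v in sys.argv[1:4]]
E=[]
def box(x,y,z):
    P=[[(a,b,c) for a in x for b in y] for c in z]
    for k in(0,1):
        l=P[k]; E.extend([(l[0],l[1]),(l[1],l[3]),(l[3],l[2]),(l[2],l[0])])
    E.extend(zip(*P))
box((.012,.05),(-.1145,.1145),(.199,.239)); 
F=[(-.085,.075,.055),(.085,.075,.123),(.085,-.075,.123),(-.085,-.075,.055)]
for i in range(4): E.append((F[i],F[(i+1)%4])); E.append((F[i],(F[i][0],F[i][1],0)))
E.append(((-.085,.075,0),(-.085,-.075,0)))
n=np.array([-np.sin(np.radians(25)),0,np.cos(np.radians(25))]);pv=np.array([0,0,.089])-.025*n
a=np.radians(26);b=np.cos(a)*n+np.sin(a)*np.array([0,1,0]);E.append((tuple(pv),tuple(pv+.109*b)))
o=[]
for p,x0,y0 in((t,165,65),(s,145,180)):
    c=cv2.resize(p["color"][y0:y0+145,x0:x0+140],None,fx=2.857,fy=2.857,interpolation=cv2.INTER_CUBIC)[...,::-1].copy()
    for A,B in E:
        u,v=[((proj(p,W(q,X))-[x0,y0]+.5)*2.857).astype(int) for X in(A,B)]; cv2.line(c,tuple(map(int,u)),tuple(map(int,v)),(0,255,0),1)
    o.append(c)
cv2.imwrite("pics/"+sys.argv[4],np.hstack(o))
E
python3 d.py .697 .2125 -.165 ov1.png
```

```text
(no output)
```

View pics/ov1.png

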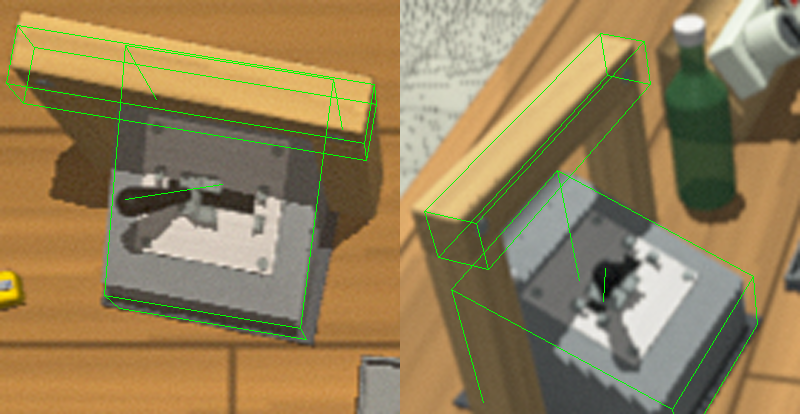

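The rail lines fit only to about 1 cm, but the box front edge and the bat agree to a few mm at x≈.697, and I'll check again on the way. Next is the pose helper and the approach.

```bash
cat > g.py <<'E'
from h import *
np.set_printoptions(precision=4,suppress=True)
BOX=[.698,.2125,-.165]
Y=Rn.from_euler("z",BOX[2]).as_matrix()
n=np.array([-np.sin(np.radians(25)),0,np.cos(np.radians(25))]);pv=np.array([0,0,.089])-.025*n
def bat(lean,d):   # lean rad, + = left ; TCP pose with grip point at distance d from pivot
    yl=np.array([0,1,0]); b=np.cos(lean)*n+np.sin(lean)*yl; e=np.cos(lean)*yl-np.sin(lean)*n
    z=-b;x=-e;M=Y@np.c_[x,np.cross(z,x),z]
    P=Y@(pv+(d-robot.grip_point_offset)*b)+[BOX[0],BOX[1],0]
    return P,M
def go(P,M,o=None):
    o=o or robot.sense(); c=Rn.from_rotvec(o["tool_rot"])
    sh=(P-o["tcp_pos"])*1000; tu=(Rn.from_matrix(M)*c.inv()).as_rotvec()
    print("shift",sh.round(1).tolist(),"turn",tu.round(3).tolist(),"target",np.round(P,4)); return sh,tu
def st():
    o=robot.sense();print("t",round(o["t"],2),"tcp",o["tcp_pos"],"F",o["wrist_force"],"gap",round(o["finger_gap"],3),"q",o["joint_pos"]);return o
E
python3 -c "
from g import *
st()
P,M=bat(np.radians(26),.088);print(P,M)
go(*bat(np.radians(26),.168))
go(*bat(np.radians(26),.088))
"
```

```text
t 1.6 tcp [ 0.2583 -0.5137  0.2313] F [0.0287 0.5223 0.0978] gap 1.001 q [-1.3113  0.1808  1.607   0.      1.3538 -0.2063]
[0.6874 0.2451 0.1228] [[-0.3304 -0.894   0.3027]
 [-0.8562  0.1489 -0.4948]
 [ 0.3973 -0.4226 -0.8146]]
shift [405.0, 798.4, -43.3] turn [-0.386, -0.501, -0.709] target [0.6632 0.2846 0.188 ]
shift [429.2, 758.8, -108.5] turn [-0.386, -0.501, -0.709] target [0.6874 0.2451 0.1228]
```

Request:
step_arm --plan '[[[20, 40, 40], [0, 0, -0.05], 0.6], [[45, 80, 70], [-0.05, -0.05, -0.1], 0.6], [[70, 120, 80], [-0.1, -0.1, -0.2], 0.6], [[90, 160, 80], [-0.1, -0.1, -0.2], 0.6], [[110, 200, 80], [-0.15, -0.2, -0.3], 0.6], [[130, 240, 80], [-0.15, -0.2, -0.3], 0.6], [[150, 280, 80], [-0.2, -0.25, -0.35], 0.6], [[170, 320, 80], [-0.2, -0.25, -0.35], 0.6], [[190, 360, 80], [-0.2, -0.25, -0.35], 0.6], [[210, 400, 80], [-0.2, -0.25, -0.35], 0.6]]'

```text
t: 2.43
tcp_pos: [0.443, -0.1626, 0.3119]
tool_rot: [2.285, -2.042, 0.492]
wrist_force: [2.3, -1.3, 0.0]
finger_gap: 0.603
```

```bash
python3 -c "
from g import *
st()
go(*bat(np.radians(26),.168))"
```

```text
t 2.43 tcp [ 0.443  -0.1626  0.3119] F [ 2.324  -1.3215  0.0094] gap 0.603 q [-0.5369 -0.3271  1.9532 -0.1038  1.2111  0.9432]
shift [220.2, 447.2, -124.0] turn [-0.184, -0.253, -0.356] target [0.6632 0.2846 0.188 ]
```

Request:
step_arm --plan '[[[20, 40, 0], [-0.02, -0.03, -0.04], 0.6], [[40, 80, 0], [-0.04, -0.05, -0.08], 0.6], [[60, 120, 0], [-0.08, -0.1, -0.15], 0.6], [[80, 160, 0], [-0.1, -0.13, -0.2], 0.6], [[100, 200, 0], [-0.12, -0.16, -0.25], 0.6], [[120, 240, 0], [-0.14, -0.2, -0.28], 0.6], [[135, 280, -10], [-0.16, -0.22, -0.3], 0.6], [[150, 320, -20], [-0.184, -0.253, -0.356], 0.6], [[165, 360, -30], [-0.184, -0.253, -0.356], 0.6], [[180, 400, -40], [-0.184, -0.253, -0.356], 0.6]]'

```text
t: 3.27
tcp_pos: [0.6038, 0.1897, 0.2828]
tool_rot: [1.782, -2.331, 0.934]
wrist_force: [1.6, -0.5, 0.4]
finger_gap: 0.599
```

```bash
python3 -c "
from g import *
st()
go(*bat(np.radians(26),.148))"
```

```text
t 3.27 tcp [0.6038 0.1897 0.2828] F [ 1.6452 -0.4649  0.3653] gap 0.599 q [ 0.4079  0.2739  1.5107 -0.636   1.3147  2.3974]
shift [65.5, 85.1, -111.2] turn [0.0, 0.0, -0.002] target [0.6693 0.2747 0.1717]
```

Request:
step_arm --plan '[[[10, 35, 0], [0, 0, 0], 0.6], [[20, 70, 0], [0, 0, 0], 0.6], [[30, 85, -15], [0, 0, 0], 0.6], [[45, 85, -40], [0, 0, 0], 0.6], [[55, 85, -70], [0, 0, 0], 0.6], [[65, 85, -100], [0, 0, 0], 0.6], [[65, 85, -111], [0, 0, 0], 0.6], [[65, 85, -111], [0, 0, 0], 0.6], [[65, 85, -111], [0, 0, 0], 0.6], [[65, 85, -111], [0, 0, 0], 0.6]]'

```text
t: 4.1
tcp_pos: [0.6694, 0.2752, 0.1744]
tool_rot: [1.783, -2.334, 0.936]
wrist_force: [0.5, 0.5, 0.1]
finger_gap: 0.601
```

```bash
cat > e.py <<'E'
from g import *
import pickle,sys
s=vision.camera("side");t=vision.camera("top");pickle.dump((s,t),open("p1.pkl","wb"))
st()
go(*bat(np.radians(26),.088))
o=robot.sense();T=o["tcp_pos"];M=Rn.from_rotvec(o["tool_rot"]).as_matrix()
k=3.3;out=[]
for p,x0,y0 in((t,165,90),(s,155,215)):
    c=cv2.resize(p["color"][y0:y0+110,x0:x0+120],None,fx=k,fy=k,interpolation=cv2.INTER_CUBIC)[...,::-1].copy()
    f=lambda X:tuple(int(v) for v in (proj(p,X)-[x0,y0]+.5)*k)
    cv2.line(c,f(T-M[:,2]*.02),f(T+M[:,2]*.1),(0,255,0),1)   # tool axis
    P,_=bat(np.radians(26),.0187);cv2.circle(c,f(P),3,(0,0,255),1)
    for d in(.088,.109): P,_=bat(np.radians(26),d+.0187);cv2.circle(c,f(P),3,(255,255,0),1)
    out.append(c)
cv2.imwrite("pics/"+sys.argv[1],np.hstack(out))
E
python3 e.py ap1.png
```

```text
t 4.2 tcp [0.6696 0.2754 0.1751] F [0.3636 0.1177 0.1964] gap 0.593 q [ 0.4827  0.5938  1.2947 -0.6514  1.2713  2.5247]
shift [17.8, -30.3, -52.3] turn [-0.001, 0.004, -0.002] target [0.6874 0.2451 0.1228]
```

View pics/ap1.png

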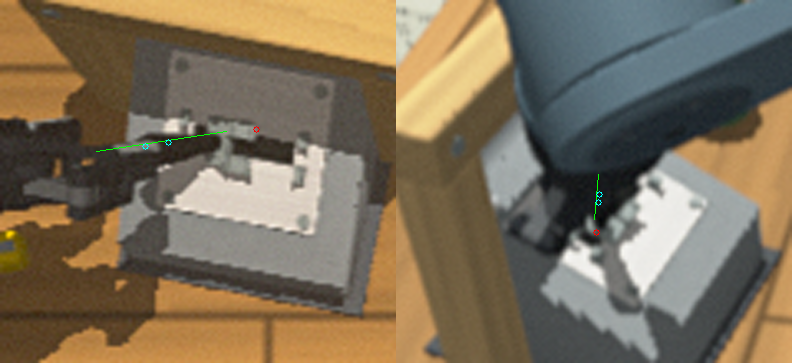

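Top view: the dark bat runs from (150,155) to (215,145), a few mm robot-side of the predicted line; the tool axis is otherwise aligned between the open fingers. Shifting 4 mm down-slope and going in.

```bash
sed -i 's/^BOX=.*/BOX=[.694,.2135,-.165]/' g.py; python3 -c "
from g import *
go(*bat(np.radians(26),.088))"
```

```text
shift [13.8, -29.3, -52.3] turn [-0.001, 0.004, -0.002] target [0.6834 0.2461 0.1228]
```

Request:
step_arm --plan '[[[0, -3, -6], [0, 0, 0], 0.6], [[1, -7, -13], [0, 0, 0], 0.6], [[4, -12, -22], [0, 0, 0], 0.6], [[7, -17, -31], [0, 0, 0], 0.6], [[10, -22, -40], [0, 0, 0], 0.6], [[12, -26, -47], [0, 0, 0], 0.6], [[14, -29, -52], [0, 0, 0], 0.6], [[14, -29, -52], [0, 0, 0], 0.6], [[14, -29, -52], [0, 0, 0], 0.6], [[14, -29, -52], [0, 0, 0], 0.6]]'

```text
t: 5.03
tcp_pos: [0.6839, 0.2466, 0.1234]
tool_rot: [1.783, -2.336, 0.937]
wrist_force: [1.0, 0.3, 0.7]
finger_gap: 0.601
```

Request:
step_arm --plan '[[[0, 0, 0], [0, 0, 0], 0.45], [[0, 0, 0], [0, 0, 0], 0.35], [[0, 0, 0], [0, 0, 0], 0.3], [[0, 0, 0], [0, 0, 0], 0.25], [[0, 0, 0], [0, 0, 0], 0.2], [[0, 0, 0], [0, 0, 0], 0.15], [[0, 0, 0], [0, 0, 0], 0.1], [[0, 0, 0], [0, 0, 0], 0.05], [[0, 0, 0], [0, 0, 0], 0], [[0, 0, 0], [0, 0, 0], 0]]'

```text
t: 5.87
tcp_pos: [0.6841, 0.247, 0.1239]
tool_rot: [1.784, -2.336, 0.937]
wrist_force: [-2.3, 2.9, 4.7]
finger_gap: 0.219
```

```bash
cat > i.py <<'E'
from g import *
import sys
o=st();B=Y@n
T=o["tcp_pos"];M=Rn.from_rotvec(o["tool_rot"]).as_matrix()
b=-M[:,2];e=-M[:,0];u=np.cross(e,b);F=o["wrist_force"]
pw=Y@pv+[BOX[0],BOX[1],0];r=T-robot.grip_point_offset*M[:,2]-pw
print("d",r@b,"lat",r@e,"slope",r@u,"| F along b,e,u",F@b,F@e,F@u,"torque",o["torque"])
for l,d in [tuple(map(float,a.split(","))) for a in sys.argv[1:]]: print(l,d,end=" ");go(*bat(np.radians(l),d),o)
E
python3 i.py
```

```text
t 5.87 tcp [0.6841 0.247  0.1239] F [-2.3051  2.9088  4.6955] gap 0.219 q [ 0.4375  0.6418  1.3331 -0.675   1.1757  2.5463]
d 0.0891904275442384 lat 0.0007781609074508575 slope 0.0012650183186594319 | F along b,e,u 5.964815186826771 -0.11632148258817088 -0.4796945365704013 torque [ 0.2721  0.2727 -0.0258]
```

Request:
step_arm --plan '[[[-0.6, 1, 1.6], [0, 0, 0], 0], [[-1.2, 2, 3.3], [0, 0, 0], 0], [[-1.8, 3, 5], [0, 0, 0], 0], [[-2.4, 4, 6.6], [0, 0, 0], 0], [[-3, 5, 8.2], [0, 0, 0], 0], [[-3.6, 6, 9.8], [0, 0, 0], 0], [[-4.2, 6.9, 11.4], [0, 0, 0], 0], [[-4.2, 6.9, 11.4], [0, 0, 0], 0], [[-4.2, 6.9, 11.4], [0, 0, 0], 0], [[-4.2, 6.9, 11.4], [0, 0, 0], 0]]'

```text
t: 6.7
tcp_pos: [0.6797, 0.252, 0.1328]
tool_rot: [1.782, -2.334, 0.936]
wrist_force: [6.9, -5.0, -8.4]
finger_gap: 0.216
```

```bash
python3 i.py 26,.103 20,.103 13,.103 6,.103 0,.103 -6,.103 -13,.103 -20,.103 -26,.103
```

```text
t 6.7 tcp [0.6797 0.252  0.1328] F [ 6.918  -5.0118 -8.416 ] gap 0.216 q [ 0.4467  0.6316  1.3293 -0.6699  1.1949  2.5431]
d 0.1002010797057597 lat 3.6383085390091774e-05 slope 0.00024748919491677374 | F along b,e,u -11.440719616997558 1.323531233892762 3.3412444099532146 torque [ 0.4898 -0.3661  0.3607]
26.0 0.103 shift [-0.8, 1.5, 2.2] turn [-0.001, 0.003, -0.001] target [0.6789 0.2535 0.135 ]
20.0 0.103 shift [-3.6, -6.3, 5.4] turn [0.093, -0.013, 0.043] target [0.6761 0.2457 0.1381]
13.0 0.103 shift [-6.4, -15.8, 8.0] turn [0.202, -0.031, 0.095] target [0.6733 0.2362 0.1408]
6.0 0.103 shift [-8.8, -25.7, 9.6] turn [0.311, -0.049, 0.147] target [0.6709 0.2263 0.1423]
0.0 0.103 shift [-10.5, -34.4, 10.0] turn [0.405, -0.065, 0.191] target [0.6693 0.2176 0.1427]
-6.0 0.103 shift [-11.7, -43.1, 9.6] turn [0.498, -0.08, 0.235] target [0.668  0.2089 0.1423]
-13.0 0.103 shift [-12.7, -53.3, 8.0] turn [0.608, -0.098, 0.287] target [0.6671 0.1988 0.1408]
-20.0 0.103 shift [-13.1, -63.2, 5.4] turn [0.717, -0.116, 0.339] target [0.6667 0.1888 0.1381]
-26.0 0.103 shift [-13.0, -71.4, 2.2] turn [0.81, -0.132, 0.383] target [0.6668 0.1806 0.135 ]
```

Request:
step_arm --plan '[[[-0.6, 1, 1.6], [0, 0, 0], 0], [[-1.2, 2, 3.3], [0, 0, 0], 0], [[-1.8, 2.9, 4.8], [0, 0, 0], 0], [[-1.8, 2.9, 4.8], [0, 0, 0], 0], [[-1.8, 2.9, 4.8], [0, 0, 0], 0], [[-1.8, 2.9, 4.8], [0, 0, 0], 0], [[-1.8, 2.9, 4.8], [0, 0, 0], 0], [[-1.8, 2.9, 4.8], [0, 0, 0], 0], [[-1.8, 2.9, 4.8], [0, 0, 0], 0], [[-1.8, 2.9, 4.8], [0, 0, 0], 0]]'

```text
t: 7.53
tcp_pos: [0.6783, 0.2531, 0.1352]
tool_rot: [1.78, -2.333, 0.935]
wrist_force: [8.6, -4.4, -9.5]
finger_gap: 0.215
```

```bash
python3 i.py 26,.105 20,.105 13,.105 6,.105 0,.105 -6,.105 -13,.105 -20,.105 -26,.105
```

```text
t 7.53 tcp [0.6783 0.2531 0.1352] F [ 8.6075 -4.408  -9.5395] gap 0.215 q [ 0.4491  0.6289  1.328  -0.6684  1.2013  2.5417]
d 0.10314204479694497 lat -0.0005904869708350177 slope -0.00023951252807905 | F along b,e,u -12.563190087577247 2.860680716493576 4.30148956428341 torque [ 0.6049 -0.5502  0.5455]
26.0 0.105 shift [-0.0, 1.4, 1.4] turn [0.001, 0.001, -0.001] target [0.6783 0.2545 0.1366]
20.0 0.105 shift [-2.9, -6.6, 4.6] turn [0.094, -0.014, 0.044] target [0.6755 0.2465 0.1398]
13.0 0.105 shift [-5.8, -16.3, 7.3] turn [0.203, -0.032, 0.096] target [0.6726 0.2368 0.1426]
6.0 0.105 shift [-8.2, -26.5, 8.9] turn [0.312, -0.051, 0.147] target [0.6701 0.2266 0.1441]
0.0 0.105 shift [-9.9, -35.3, 9.3] turn [0.406, -0.066, 0.192] target [0.6684 0.2178 0.1446]
-6.0 0.105 shift [-11.2, -44.3, 8.9] turn [0.5, -0.082, 0.236] target [0.6672 0.2088 0.1441]
-13.0 0.105 shift [-12.2, -54.6, 7.3] turn [0.609, -0.1, 0.288] target [0.6662 0.1985 0.1426]
-20.0 0.105 shift [-12.6, -64.8, 4.6] turn [0.718, -0.118, 0.339] target [0.6658 0.1883 0.1398]
-26.0 0.105 shift [-12.5, -73.3, 1.4] turn [0.812, -0.134, 0.384] target [0.6659 0.1798 0.1366]
```

Request:
step_arm --plan '[[[-0.8, 0, 4], [0.02, -0.003, 0.01], 0], [[-2.2, -3, 5.5], [0.05, -0.007, 0.023], 0], [[-3.5, -6, 6.4], [0.094, -0.014, 0.044], 0], [[-5, -11, 7.8], [0.148, -0.023, 0.07], 0], [[-6.4, -16, 9], [0.203, -0.032, 0.096], 0], [[-7.6, -21, 9.8], [0.258, -0.042, 0.122], 0], [[-8.9, -26.3, 10.6], [0.312, -0.051, 0.147], 0], [[-9.7, -31, 10.8], [0.36, -0.058, 0.17], 0], [[-10.6, -35.3, 11], [0.406, -0.066, 0.192], 0], [[-10.6, -35.3, 11], [0.406, -0.066, 0.192], 0]]'

```text
t: 8.37
tcp_pos: [0.6672, 0.2156, 0.1442]
tool_rot: [-1.821, 2.154, -0.473]
wrist_force: [9.7, 3.6, -11.6]
finger_gap: 0.209
```

```bash
python3 i.py 0,.107 -6,.107 -13,.107 -20,.107 -26,.107 -28,.107
```

```text
t 8.37 tcp [0.6672 0.2156 0.1442] F [  9.6918   3.5912 -11.5563] gap 0.209 q [ 0.2146  0.331   1.6749 -0.2307  0.7415  2.0918]
d 0.10500516803303299 lat -0.0021658449832234377 slope -0.0011048661786992806 | F along b,e,u -14.267298403579213 5.117744164596354 3.260394080212567 torque [ 1.1449 -0.5144  0.5025]
0.0 0.107 shift [0.4, 2.3, 2.2] turn [-0.003, -0.001, 0.001] target [0.6676 0.2179 0.1464]
-6.0 0.107 shift [-0.9, -6.9, 1.8] turn [0.091, -0.017, 0.046] target [0.6663 0.2088 0.1459]
-13.0 0.107 shift [-1.9, -17.5, 0.2] turn [0.2, -0.035, 0.097] target [0.6653 0.1981 0.1443]
-20.0 0.107 shift [-2.3, -27.9, -2.6] turn [0.309, -0.054, 0.149] target [0.6649 0.1877 0.1415]
-26.0 0.107 shift [-2.2, -36.5, -5.9] turn [0.403, -0.069, 0.193] target [0.665  0.1791 0.1383]
-28.0 0.107 shift [-2.1, -39.3, -7.2] turn [0.434, -0.075, 0.207] target [0.6651 0.1763 0.137 ]
```

Request:
step_arm --plan '[[[-0.3, -2.5, 1.6], [0.04, -0.008, 0.02], 0], [[-0.9, -6.9, 1.2], [0.091, -0.017, 0.046], 0], [[-1.4, -12, 0.4], [0.145, -0.026, 0.071], 0], [[-1.9, -17.3, -0.4], [0.2, -0.035, 0.097], 0], [[-2, -22.5, -1.8], [0.255, -0.045, 0.123], 0], [[-2.1, -27.5, -3.2], [0.309, -0.054, 0.149], 0], [[-2, -32, -5], [0.355, -0.061, 0.17], 0], [[-2, -36.3, -6.7], [0.403, -0.069, 0.193], 0], [[-2, -39, -7.8], [0.434, -0.075, 0.207], 0], [[-2, -39, -7.8], [0.434, -0.075, 0.207], 0]]'

```text
t: 9.2
tcp_pos: [0.664, 0.181, 0.1363]
tool_rot: [-1.714, 1.811, -0.006]
wrist_force: [13.2, 30.7, -5.8]
finger_gap: 0.219
```

```bash
python3 i.py -26,.089 -26,.107  -28,.107
python3 - <<'E'
from g import *
s=vision.camera("side");t=vision.camera("top")
k=3.3
cv2.imwrite("pics/fl.png",np.hstack([cv2.resize(p["color"][y:y+130,x:x+120],None,fx=k,fy=k,interpolation=cv2.INTER_CUBIC)[...,::-1] for p,x,y in((t,165,75),(s,155,200))]))
E
```

```text
t 9.2 tcp [0.664  0.181  0.1363] F [13.1651 30.7088 -5.8196] gap 0.219 q [-0.1313  0.2782  1.8486  0.7759  0.7276  0.9745]
d 0.10498679554678597 lat 0.00488422073706752 slope -0.002304337348705346 | F along b,e,u -23.090534063186155 24.384397962679866 4.737697292217309 torque [ 2.4547 -0.9764  0.8901]
-26.0 0.089 shift [9.0, 4.8, -12.7] turn [-0.042, 0.002, -0.018] target [0.673  0.1858 0.1236]
-26.0 0.107 shift [1.0, -1.9, 2.0] turn [-0.042, 0.002, -0.018] target [0.665  0.1791 0.1383]
-28.0 0.107 shift [1.1, -4.7, 0.7] turn [-0.011, -0.003, -0.003] target [0.6651 0.1763 0.137 ]
```

View pics/fl.png

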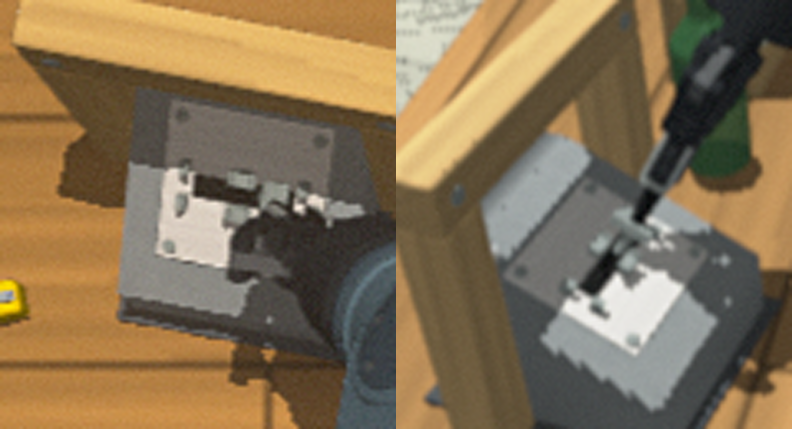

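The bat is against the right stop (lateral force about 24 N); the slot now shows on the left at (210,187). Lowering it home.

Request:
step_arm --plan '[[[1, 0, -1.5], [-0.01, 0, -0.004], 0], [[2, 0.5, -3], [-0.02, 0, -0.008], 0], [[3.2, 1, -5], [-0.03, 0, -0.012], 0], [[4.6, 1.6, -7], [-0.03, 0, -0.013], 0], [[6, 2.3, -9], [-0.03, 0, -0.013], 0], [[7.3, 3, -11], [-0.03, 0, -0.013], 0], [[8.3, 3.5, -12.3], [-0.03, 0, -0.013], 0], [[8.3, 3.5, -12.3], [-0.03, 0, -0.013], 0], [[8.3, 3.5, -12.3], [-0.03, 0, -0.013], 0], [[8.3, 3.5, -12.3], [-0.03, 0, -0.013], 0]]'

```text
t: 10.13
tcp_pos: [0.6717, 0.187, 0.1239]
tool_rot: [-1.727, 1.829, -0.038]
wrist_force: [5.0, 11.9, -2.5]
finger_gap: 0.219
```

```bash
python3 i.py -26,.089 -26,.168
```

```text
t 10.13 tcp [0.6717 0.187  0.1239] F [ 4.975  11.8511 -2.4771] gap 0.219 q [-0.1002  0.308   1.8304  0.7392  0.6819  1.0173]
d 0.08938386087970834 lat 0.0021989518481633115 slope -0.0013435612903080485 | F along b,e,u -8.746787072473687 9.59441602467618 1.6663875019467629 torque [ 0.987  -0.2539  0.4612]
-26.0 0.089 shift [1.3, -1.2, -0.3] turn [-0.011, 0.001, -0.007] target [0.673  0.1858 0.1236]
-26.0 0.168 shift [-34.0, -30.4, 64.0] turn [-0.011, 0.001, -0.007] target [0.6377 0.1565 0.188 ]
```

Request:
step_arm --plan '[[[0, 0, 0], [0, 0, 0], 0.6], [[0, 0, 0], [0, 0, 0], 0.6], [[0, 0, 0], [0, 0, 0], 0.6], [[0, 0, 0], [0, 0, 0], 0.6], [[-3, -3, 6], [0, 0, 0], 0.6], [[-10, -9, 19], [0, 0, 0], 0.6], [[-20, -18, 38], [0, 0, 0], 0.6], [[-34, -30, 64], [0, 0, 0], 0.6], [[-45, -40, 85], [0, 0, 0], 0.6], [[-60, -50, 110], [0, 0, 0], 0.6]]'

```text
t: 10.97
tcp_pos: [0.6109, 0.1359, 0.2348]
tool_rot: [-1.726, 1.831, -0.038]
wrist_force: [0.8, -0.1, -0.1]
finger_gap: 0.602
```

```bash
cat >> g.py <<'E'
# tester: centre, heading
TM=np.array([.5326,-.0023,.017]); TH=np.arctan2(.0839+.0885,.5342-.531)
def pen(mid,head,pitch,back,sgn):  # pen axis heading/pitch(down +); grip point 'back' behind centre -> TCP pose
    a=np.array([np.cos(head)*np.cos(pitch),np.sin(head)*np.cos(pitch),-np.sin(pitch)])
    z=np.array([-np.cos(head)*np.sin(pitch),-np.sin(head)*np.sin(pitch),-np.cos(pitch)])
    y=sgn*a; x=np.cross(y,z)
    return mid-back*a+robot.grip_point_offset*z, np.c_[x,y,z]
E
python3 - <<'E'
from g import *
o=st()
print(Rn.from_rotvec(o["tool_rot"]).as_matrix())
for sg in(1,-1):
    P,M=pen(TM,TH,0,.02,sg); go(P+[0,0,.1],M)
s=vision.camera("side");t=vision.camera("top")
import pickle;pickle.dump((s,t),open("p2.pkl","wb"))
for nm in("tester_tip","tester_mid","bat_grip"):
    L=[[np.array(q["point"])*[640,480] for q in nets.landmark_of(p,nm)[:5]] for p in(s,t)]
    best=sorted([(tri(s,a,t,b)[1],tri(s,a,t,b)[0]) for a in L[0] for b in L[1]],key=lambda v:v[0])[:5]
    print(nm,best)
k=3.3
cv2.imwrite("pics/off.png",np.hstack([cv2.resize(p["color"][y:y+130,x:x+120],None,fx=k,fy=k,interpolation=cv2.INTER_CUBIC)[...,::-1] for p,x,y in((t,185,75),(s,165,200))]))
E
```

```text
t 10.97 tcp [0.6109 0.1359 0.2348] F [ 0.804  -0.1347 -0.1237] gap 0.602 q [-0.2231  0.0028  1.9216  0.6341  0.917   1.0885]
[[ 0.0414 -0.8948  0.4446]
 [-0.9126  0.1473  0.3813]
 [-0.4067 -0.4215 -0.8105]]
shift [-78.7, -158.2, -136.5] turn [0.039, 0.688, -1.476] target [ 0.5322 -0.0223  0.0983]
shift [-78.7, -158.2, -136.5] turn [-0.696, 0.039, 1.553] target [ 0.5322 -0.0223  0.0983]
tester_tip [(np.float64(0.00043479379377619207), array([ 0.3169, -0.2843,  0.0153])), (np.float64(0.00197877265184964), array([0.6045, 0.5443, 0.0116])), (np.float64(0.006069178276332424), array([0.1992, 0.2236, 0.0103])), (np.float64(0.043959903626672805), array([ 1.0151, -0.0926, -1.3985])), (np.float64(0.08193512420029533), array([0.5148, 0.4088, 0.3212]))]
tester_mid [(np.float64(0.0035002873997921277), array([0.6241, 0.4543, 0.0084])), (np.float64(0.010562810807661045), array([ 0.3134, -0.1938,  0.0211])), (np.float64(0.037928410017126685), array([ 0.2267, -0.3259, -0.5744])), (np.float64(0.10073544463025395), array([0.5221, 0.3453, 0.3148])), (np.float64(0.21162317284631282), array([0.4518, 0.3296, 0.4027]))]
bat_grip [(np.float64(0.0024647148611168577), array([0.6598, 0.1835, 0.1365]))]
```

View pics/off.png

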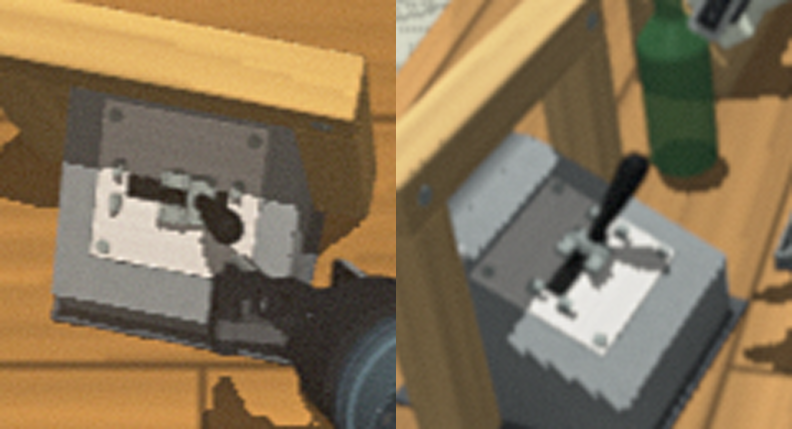

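The bat stands at right, off and home: club at (228,215) top and (628,180) side, in line with the model. Next the tester.

```bash
cat >> g.py <<'E'
H=.0107 # grip point above pen axis
def pen2(mid,head,pitch,back=.02,h=H):
    P,M=pen(mid,head,pitch,back,-1); return P-h*M[:,2],M
E
python3 -c "
from g import *
P,M=pen2(TM,TH,0);print(np.degrees(TH));go(P+[0,0,.09],M)"
```

```text
88.93662736224512
shift [-79.0, -159.5, -133.6] turn [-0.695, 0.037, 1.553] target [ 0.5322 -0.0223  0.099 ]
```

Request:
step_arm --plan '[[[-10, -15, 0], [-0.04, 0.002, 0.1], 0.45], [[-20, -30, 0], [-0.1, 0.005, 0.22], 0.45], [[-30, -50, 0], [-0.14, 0.008, 0.33], 0.45], [[-40, -70, 0], [-0.19, 0.01, 0.44], 0.45], [[-50, -90, -10], [-0.24, 0.013, 0.55], 0.45], [[-60, -110, -20], [-0.29, 0.016, 0.66], 0.45], [[-70, -130, -40], [-0.34, 0.02, 0.77], 0.45], [[-79, -150, -60], [-0.39, 0.022, 0.88], 0.45], [[-79, -158, -80], [-0.44, 0.025, 0.99], 0.45], [[-79, -158, -100], [-0.49, 0.027, 1.1], 0.45]]'

```text
t: 12.2
tcp_pos: [0.5321, -0.0227, 0.1307]
tool_rot: [-2.861, 0.685, -0.008]
wrist_force: [-0.1, -0.5, -0.5]
finger_gap: 0.453
```

```bash
python3 -c "
from g import *
st();P,M=pen2(TM,TH,0);go(P+[0,0,.05],M)"
```

```text
t 12.2 tcp [ 0.5321 -0.0227  0.1307] F [-0.1412 -0.5105 -0.4946] gap 0.453 q [-0.3883  0.1897  1.8303  0.2165  1.1556 -0.0093]
shift [0.1, 0.4, -71.7] turn [-0.201, 0.008, 0.45] target [ 0.5322 -0.0223  0.059 ]
```

Request:
step_arm --plan '[[[0, 0, -5], [-0.04, 0.002, 0.09], 0.45], [[0, 0, -10], [-0.1, 0.004, 0.22], 0.45], [[0, 0, -15], [-0.15, 0.006, 0.33], 0.45], [[0, 0, -25], [-0.201, 0.008, 0.45], 0.45], [[0, 0, -40], [-0.201, 0.008, 0.45], 0.45], [[0, 0, -50], [-0.201, 0.008, 0.45], 0.45], [[0, 0, -62], [-0.201, 0.008, 0.45], 0.45], [[0, 0, -72], [-0.201, 0.008, 0.45], 0.45], [[0, 0, -72], [-0.201, 0.008, 0.45], 0.45], [[0, 0, -72], [-0.201, 0.008, 0.45], 0.45]]'

```text
t: 13.03
tcp_pos: [0.5315, -0.0228, 0.0579]
tool_rot: [-3.141, 0.031, 0.003]
wrist_force: [-0.7, -0.4, 0.2]
finger_gap: 0.449
```

Run:
```python
from g import *
o=st();P,M=pen2(TM,TH,0);go(P,M)
s=vision.camera("side");t=vision.camera("top")
T=o["tcp_pos"];Q=Rn.from_rotvec(o["tool_rot"]).as_matrix();k=3.3;out=[]
for p,x0,y0 in((t,280,165),(s,270,200)):
    c=cv2.resize(p["color"][y0:y0+110,x0:x0+120],None,fx=k,fy=k,interpolation=cv2.INTER_CUBIC)[...,::-1].copy()
    f=lambda X:tuple(int(v) for v in (proj(p,X)-[x0,y0]+.5)*k)
    a=np.array([np.cos(TH),np.sin(TH),0])
    cv2.line(c,f(TM-.085*a),f(TM+.085*a),(0,255,0),1);cv2.circle(c,f(T),3,(0,0,255),1);cv2.circle(c,f(TM-.02*a),3,(255,255,0),1)
    out.append(c)
cv2.imwrite("pics/tp.png",np.hstack(out))
```

```text
t 13.03 tcp [ 0.5315 -0.0228  0.0579] F [-0.7088 -0.3684  0.223 ] gap 0.449 q [-0.2662  0.3152  1.835   0.      0.9937 -0.2465]
shift [0.7, 0.5, -48.9] turn [-0.001, -0.002, 0.001] target [ 0.5322 -0.0223  0.009 ]
```

View pics/tp.png

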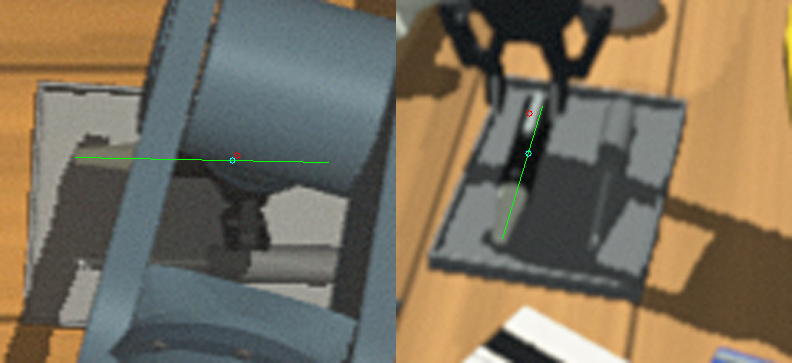

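The fingers straddle the black tester's body; its axis at (528,153) side lies on the modelled line. Lowering and gripping.

Request:
step_arm --plan '[[[0.7, 0.5, -8], [0, 0, 0], 0.45], [[0.7, 0.5, -16], [0, 0, 0], 0.45], [[0.7, 0.5, -24], [0, 0, 0], 0.45], [[0.7, 0.5, -32], [0, 0, 0], 0.45], [[0.7, 0.5, -38], [0, 0, 0], 0.45], [[0.7, 0.5, -43], [0, 0, 0], 0.45], [[0.7, 0.5, -47], [0, 0, 0], 0.45], [[0.7, 0.5, -48], [0, 0, 0], 0.45], [[0.7, 0.5, -48], [0, 0, 0], 0.45], [[0.7, 0.5, -48], [0, 0, 0], 0.45]]'

```text
t: 13.97
tcp_pos: [0.5335, -0.0226, 0.0113]
tool_rot: [3.141, -0.031, 0.001]
wrist_force: [0.1, -0.1, 0.5]
finger_gap: 0.452
```

Request:
step_arm --plan '[[[0, 0, 0], [0, 0, 0], 0.4], [[0, 0, 0], [0, 0, 0], 0.36], [[0, 0, 0], [0, 0, 0], 0.32], [[0, 0, 0], [0, 0, 0], 0.29], [[0, 0, 0], [0, 0, 0], 0.26], [[0, 0, 0], [0, 0, 0], 0.2], [[0, 0, 0], [0, 0, 0], 0.1], [[0, 0, 0], [0, 0, 0], 0], [[0, 0, 0], [0, 0, 0], 0], [[0, 0, 0], [0, 0, 0], 0]]'

```text
t: 14.8
tcp_pos: [0.5338, -0.0227, 0.0117]
tool_rot: [3.141, -0.03, 0.002]
wrist_force: [-1.5, -0.1, 5.4]
finger_gap: 0.263
```

Request:
step_arm --plan '[[[0, 0, 2], [0, 0, 0], 0], [[0, 0, 5], [0, 0, 0], 0], [[0, 0, 10], [0, 0, 0], 0], [[0, 0, 20], [0, 0, 0], 0], [[0, 0, 40], [0, 0, 0], 0], [[0, 0, 70], [0, 0, 0], 0], [[0, 0, 100], [0, 0, 0], 0], [[0, 0, 135], [0, 0, 0], 0], [[0, 0, 170], [0, 0, 0], 0], [[0, 0, 190], [0, 0, 0], 0]]'

```text
t: 15.63
tcp_pos: [0.5353, -0.023, 0.2069]
tool_rot: [3.14, -0.03, 0.011]
wrist_force: [0.2, -0.1, -1.2]
finger_gap: 0.263
```

```bash
cat > k.py <<'E'
from g import *
S=np.array([.6605,-.2163,.085]);HS=np.radians(-4.2);PS=np.radians(35)
rel_b=.0205; h=.0134   # grip point 20.5 mm behind centre, 13.4 above axis
def at(gap,head=HS,pitch=PS):
    a=np.array([np.cos(head)*np.cos(pitch),np.sin(head)*np.cos(pitch),-np.sin(pitch)])
    return pen2(S-(gap+.085)*a,head,pitch,rel_b,h)
def tipnow():
    o=robot.sense();M=Rn.from_rotvec(o["tool_rot"]).as_matrix()
    return o["tcp_pos"]+M@[0,-(.085+rel_b),h-robot.grip_point_offset], -M[:,1]
if __name__=="__main__":
    st();print("tip",*tipnow())
    for g in(.08,.02,.005): print(g);go(*at(g))
E
python3 k.py
```

```text
t 15.63 tcp [ 0.5353 -0.023   0.2069] F [ 0.2044 -0.0616 -1.2199] gap 0.263 q [-0.2646  0.1119  1.7361 -0.0001  1.2863 -0.2453]
tip [0.5373 0.0825 0.212 ] [ 0.0192  0.9998 -0.0018]
0.08
shift [-29.4, -181.9, -19.9] turn [-0.452, 0.507, -1.572] target [ 0.5059 -0.2049  0.1871]
0.02
shift [19.6, -185.5, -54.3] turn [-0.452, 0.507, -1.572] target [ 0.5549 -0.2085  0.1526]
0.005
shift [31.9, -186.4, -62.9] turn [-0.452, 0.507, -1.572] target [ 0.5672 -0.2094  0.144 ]
```

Request:
step_arm --plan '[[[-15, -20, 10], [-0.03, 0.03, -0.1], 0], [[-30, -40, 20], [-0.06, 0.07, -0.21], 0], [[-40, -60, 20], [-0.09, 0.1, -0.32], 0], [[-45, -80, 20], [-0.12, 0.14, -0.43], 0], [[-45, -100, 20], [-0.155, 0.174, -0.54], 0], [[-45, -120, 20], [-0.19, 0.21, -0.65], 0], [[-40, -140, 20], [-0.22, 0.245, -0.76], 0], [[-35, -160, 15], [-0.25, 0.28, -0.87], 0], [[-29, -175, 10], [-0.28, 0.316, -0.98], 0], [[-29, -182, 0], [-0.31, 0.35, -1.09], 0]]'

```text
t: 16.47
tcp_pos: [0.5076, -0.2071, 0.2085]
tool_rot: [2.363, -1.505, -0.459]
wrist_force: [0.3, -0.6, -0.3]
finger_gap: 0.268
```

```bash
python3 k.py
```

```text
t 16.47 tcp [ 0.5076 -0.2071  0.2085] F [ 0.3025 -0.604  -0.3292] gap 0.268 q [-0.4529  0.4274  1.4048 -0.2611  1.6692  0.7029]
tip [ 0.5957 -0.1639  0.1694] [ 0.8141  0.4053 -0.4159]
0.08
shift [-1.7, 2.2, -21.5] turn [-0.135, 0.16, -0.476] target [ 0.5059 -0.2049  0.1871]
0.02
shift [47.4, -1.4, -55.9] turn [-0.135, 0.16, -0.476] target [ 0.5549 -0.2085  0.1526]
0.005
shift [59.6, -2.3, -64.5] turn [-0.135, 0.16, -0.476] target [ 0.5672 -0.2094  0.144 ]
```

Request:
step_arm --plan '[[[0, 1, -2], [-0.03, 0.035, -0.1], 0], [[0, 2, -5], [-0.06, 0.07, -0.21], 0], [[0, 2, -10], [-0.09, 0.107, -0.32], 0], [[0, 2, -15], [-0.12, 0.14, -0.42], 0], [[0, 2, -21], [-0.135, 0.16, -0.476], 0], [[8, 1, -27], [-0.135, 0.16, -0.476], 0], [[16, 1, -33], [-0.135, 0.16, -0.476], 0], [[24, 0, -39], [-0.135, 0.16, -0.476], 0], [[31, 0, -44], [-0.135, 0.16, -0.476], 0], [[31, 0, -44], [-0.135, 0.16, -0.476], 0]]'

```text
t: 17.3
tcp_pos: [0.5396, -0.2066, 0.1634]
tool_rot: [1.812, -1.947, -0.614]
wrist_force: [-0.7, 0.3, -1.1]
finger_gap: 0.264
```

```bash
python3 k.py
python3 - <<'E'
from k import *
s=vision.camera("side");t=vision.camera("top")
import pickle;pickle.dump((s,t),open("p3.pkl","wb"))
T,a=tipnow();k=4;out=[]
for p,x0,y0 in((t,375,110),(s,235,130)):
    c=cv2.resize(p["color"][y0:y0+90,x0:x0+100],None,fx=k,fy=k,interpolation=cv2.INTER_CUBIC)[...,::-1].copy()
    f=lambda X:tuple(int(v) for v in (proj(p,X)-[x0,y0]+.5)*k)
    cv2.circle(c,f(T),3,(0,255,0),1);cv2.circle(c,f(S),3,(255,0,255),1);cv2.circle(c,f(T-.052*a),3,(0,255,255),1)
    print("tip px",proj(p,T),"S px",proj(p,S))
    out.append(c)
cv2.imwrite("pics/so.png",np.hstack(out))
for p in(s,t): print([(np.array(q["point"])*[640,480],q["p"]) for q in nets.landmark_of(p,"tester_tip")[:4]])
E
```

```text
t 17.3 tcp [ 0.5396 -0.2066  0.1634] F [-0.6639  0.2956 -1.113 ] gap 0.264 q [-0.4524  0.6831  1.1768 -0.2229  1.8513  1.1909]
tip [ 0.6288 -0.213   0.1073] [ 0.8173 -0.0584 -0.5732]
0.08
shift [-33.6, 1.6, 23.7] turn [-0.001, 0.0, -0.002] target [ 0.5059 -0.2049  0.1871]
0.02
shift [15.4, -2.0, -10.8] turn [-0.001, 0.0, -0.002] target [ 0.5549 -0.2085  0.1526]
0.005
shift [27.6, -2.9, -19.4] turn [-0.001, 0.0, -0.002] target [ 0.5672 -0.2094  0.144 ]
tip px [446.0159 162.6723] S px [444.4744 149.4234]
tip px [288.3932 178.1746] S px [278.1926 183.5007]
[(array([438.976, 334.176]), 0.9), (array([388.672, 201.216]), 0.86), (array([286.912, 178.416]), 0.79), (array([214.4  , 447.984]), 0.64)]
[(array([ 98.176, 182.592]), 0.66), (array([342.784, 244.32 ]), 0.2)]
```

View pics/so.png

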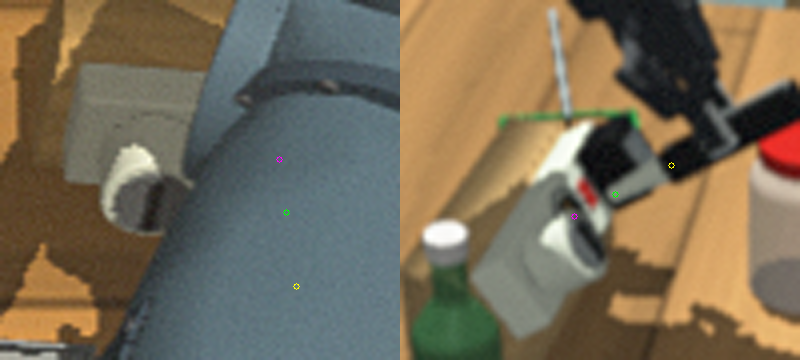

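Run:
```python
from k import *
import pickle
s,t=pickle.load(open("p0.pkl","rb"))
print(tri(t,(460.6,151.25),s,(281.9,177.8)), tri(t,(460.6,151.25),s,(235+187/4,130+192/4)))
y=np.array([np.sin(-HS),np.cos(HS),0]);print("expect",S-.034*y,proj(s,S-.034*y),proj(t,S-.034*y))
```

```text
(array([ 0.6566, -0.2499,  0.0857]), np.float64(0.00011130828719412924)) (array([ 0.657 , -0.2501,  0.0848]), np.float64(0.0004720115943681647))
expect [ 0.658  -0.2502  0.085 ] [281.4975 177.918 ] [460.6457 150.6303]
```

The red marker beside the socket triangulates to within 1.5 mm of the model, and the net's tip pixel (287,178) agrees with the modelled (288,178). Moving in.

Request:
step_arm --plan '[[[4, 0, -3], [0, 0, 0], 0], [[8, -1, -6], [0, 0, 0], 0], [[12, -1.5, -9], [0, 0, 0], 0], [[16, -2, -12], [0, 0, 0], 0], [[19, -2.2, -14], [0, 0, 0], 0], [[22, -2.5, -16], [0, 0, 0], 0], [[24, -2.7, -17.5], [0, 0, 0], 0], [[25, -2.8, -18.5], [0, 0, 0], 0], [[25.5, -2.8, -19], [0, 0, 0], 0], [[25.5, -2.8, -19], [0, 0, 0], 0]]'

```text
t: 18.33
tcp_pos: [0.5641, -0.2098, 0.1458]
tool_rot: [1.811, -1.948, -0.613]
wrist_force: [-1.0, -0.4, -0.8]
finger_gap: 0.263
```

Run:
```python
from k import *
o=st();T,a=tipnow();St=np.array([.6597,-.2162,.085]);d=St-T;print("tip",T,"axial",d@a,"lateral",d-(d@a)*a)
s=vision.camera("side");q=nets.landmark_of(s,"tester_tip");print([(np.array(v["point"])*[640,480]).round(1).tolist() for v in q[:4]],"model",proj(s,T),proj(s,St))
go(*at(.006))
c=cv2.resize(s["color"][140:220,240:340],None,fx=5,fy=5,interpolation=cv2.INTER_CUBIC)[...,::-1].copy()
cv2.imwrite("pics/so2.png",c)
```

```text
t 18.33 tcp [ 0.5641 -0.2098  0.1458] F [-0.9972 -0.361  -0.8449] gap 0.263 q [-0.4422  0.7538  1.1    -0.2176  1.8591  1.201 ]
tip [ 0.6534 -0.2163  0.0897] axial 0.007822171647505354 lateral [-0.0001  0.0006 -0.0002]
[[214.2, 445.7], [437.0, 332.6], [388.8, 204.4]] model [280.4513 182.3575] [278.4473 183.542 ]
shift [2.3, 0.4, -1.4] turn [0.0, 0.001, -0.0] target [ 0.5664 -0.2094  0.1446]
```

View pics/so2.png

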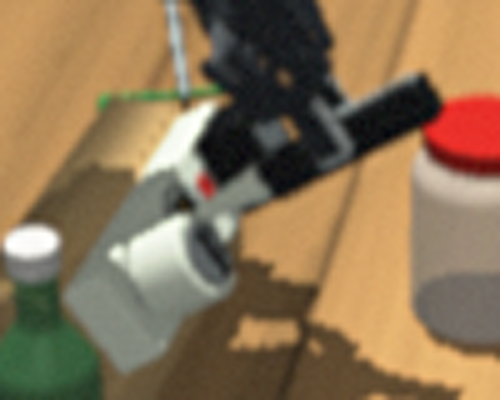

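The tester points down into the middle socket between adaptor and timer, with the cone visible at (235,195); the model gap is 7.8 mm. Moving 4 mm closer and holding.

Request:
step_arm --plan '[[[1, 0, -0.8], [0, 0, 0], 0], [[2, 0, -1.6], [0, 0, 0], 0], [[3, -0.1, -2.3], [0, 0, 0], 0], [[3.5, -0.1, -2.8], [0, 0, 0], 0], [[3.5, -0.1, -2.8], [0, 0, 0], 0], [[3.5, -0.1, -2.8], [0, 0, 0], 0], [[3.5, -0.1, -2.8], [0, 0, 0], 0], [[3.5, -0.1, -2.8], [0, 0, 0], 0], [[3.5, -0.1, -2.8], [0, 0, 0], 0], [[3.5, -0.1, -2.8], [0, 0, 0], 0]]'

```text
t: 19.27
tcp_pos: [0.5676, -0.2099, 0.1433]
tool_rot: [1.811, -1.948, -0.613]
wrist_force: [0.4, 0.4, -0.6]
finger_gap: 0.269
```

Run:
```python
from k import *
o=st();T,a=tipnow();St=np.array([.6597,-.2162,.085]);d=St-T;print("tip",T,"axial",d@a,"lateral",d-(d@a)*a)
```

```text
t 19.27 tcp [ 0.5676 -0.2099  0.1433] F [ 0.3969  0.4456 -0.6034] gap 0.269 q [-0.4404  0.7635  1.0892 -0.2166  1.8602  1.2026]
tip [ 0.6569 -0.2164  0.0872] axial 0.003563069733311344 lateral [-0.0001  0.0004 -0.0002]
```

Request:
step_arm --plan '[[[0, 0, 0], [0, 0, 0], 0], [[0, 0, 0], [0, 0, 0], 0], [[0, 0, 0], [0, 0, 0], 0], [[0, 0, 0], [0, 0, 0], 0], [[0, 0, 0], [0, 0, 0], 0], [[0, 0, 0], [0, 0, 0], 0], [[0, 0, 0], [0, 0, 0], 0], [[0, 0, 0], [0, 0, 0], 0], [[0, 0, 0], [0, 0, 0], 0], [[0, 0, 0], [0, 0, 0], 0]]'

```text
t: 20.1
tcp_pos: [0.5676, -0.2099, 0.1433]
tool_rot: [1.811, -1.948, -0.613]
wrist_force: [0.2, -0.4, -1.3]
finger_gap: 0.266
```

Request:
step_arm --plan '[[[0, 0, 0], [0, 0, 0], 0], [[0, 0, 0], [0, 0, 0], 0], [[0, 0, 0], [0, 0, 0], 0], [[0, 0, 0], [0, 0, 0], 0], [[0, 0, 0], [0, 0, 0], 0], [[0, 0, 0], [0, 0, 0], 0], [[0, 0, 0], [0, 0, 0], 0], [[0, 0, 0], [0, 0, 0], 0], [[0, 0, 0], [0, 0, 0], 0], [[0, 0, 0], [0, 0, 0], 0]]'

```text
t: 20.93
tcp_pos: [0.5676, -0.2099, 0.1433]
tool_rot: [1.811, -1.948, -0.613]
wrist_force: [-0.5, 0.8, -0.7]
finger_gap: 0.269
```

Request:
step_arm --plan '[[[0, 0, 0], [0, 0, 0], 0], [[0, 0, 0], [0, 0, 0], 0], [[0, 0, 0], [0, 0, 0], 0], [[0, 0, 0], [0, 0, 0], 0], [[0, 0, 0], [0, 0, 0], 0], [[0, 0, 0], [0, 0, 0], 0], [[0, 0, 0], [0, 0, 0], 0], [[0, 0, 0], [0, 0, 0], 0], [[0, 0, 0], [0, 0, 0], 0], [[0, 0, 0], [0, 0, 0], 0]]'

```text
t: 21.77
tcp_pos: [0.5676, -0.2099, 0.1433]
tool_rot: [1.811, -1.948, -0.613]
wrist_force: [-0.0, 0.4, -1.2]
finger_gap: 0.266
```

Run:
```python
from k import *
o=st();T,a=tipnow();St=np.array([.6597,-.2162,.085]);d=St-T;print("tip",T,"axial",d@a,"lateral",d-(d@a)*a)
```

```text
t 21.77 tcp [ 0.5676 -0.2099  0.1433] F [-0.0024  0.4023 -1.1796] gap 0.266 q [-0.4404  0.7635  1.0893 -0.2166  1.8602  1.2026]
tip [ 0.6569 -0.2164  0.0872] axial 0.0035503915091106676 lateral [-0.0001  0.0004 -0.0001]
```

Held over 2.5 s with the pose unchanged. Retreating and returning.

Request:
step_arm --plan '[[[-5, 0, 4], [0, 0, 0], 0], [[-12, 0, 9], [0, 0, 0], 0], [[-22, 0, 17], [0, 0, 0], 0], [[-35, 1, 27], [0, 0, 0], 0], [[-50, 2, 38], [0, 0, 0], 0], [[-60, 4, 50], [0.03, -0.035, 0.1], 0], [[-60, 6, 65], [0.06, -0.07, 0.21], 0], [[-60, 10, 75], [0.09, -0.107, 0.32], 0], [[-60, 20, 80], [0.12, -0.14, 0.42], 0], [[-60, 35, 80], [0.15, -0.175, 0.52], 0]]'

```text
t: 22.6
tcp_pos: [0.5077, -0.1756, 0.2257]
tool_rot: [2.416, -1.454, -0.437]
wrist_force: [-0.7, -0.0, -0.2]
finger_gap: 0.266
```

```bash
cat > l.py <<'E'
from g import *
G=np.array([.5338,-.0227,.0117]);MG=Rn.from_rotvec([3.141,-.030,.002]).as_matrix()
st()
for z in(.15,.06,.03,0): print(z,end=" ");go(G+[0,0,z],MG)
E
python3 l.py
```

```text
t 22.6 tcp [ 0.5077 -0.1756  0.2257] F [-0.7042 -0.0113 -0.1613] gap 0.266 q [-0.41    0.3769  1.4313 -0.2437  1.6782  0.6895]
0.15 shift [26.1, 152.9, -64.0] turn [0.3, -0.324, 1.048] target [ 0.5338 -0.0227  0.1617]
0.06 shift [26.1, 152.9, -154.0] turn [0.3, -0.324, 1.048] target [ 0.5338 -0.0227  0.0717]
0.03 shift [26.1, 152.9, -184.0] turn [0.3, -0.324, 1.048] target [ 0.5338 -0.0227  0.0417]
0 shift [26.1, 152.9, -214.0] turn [0.3, -0.324, 1.048] target [ 0.5338 -0.0227  0.0117]
```

Request:
step_arm --plan '[[[0, 10, 0], [0.03, -0.032, 0.1], 0], [[0, 25, 0], [0.06, -0.065, 0.21], 0], [[0, 45, 0], [0.09, -0.097, 0.315], 0], [[0, 65, 0], [0.12, -0.13, 0.42], 0], [[5, 85, 0], [0.15, -0.162, 0.525], 0], [[10, 105, 0], [0.18, -0.194, 0.63], 0], [[15, 125, -10], [0.21, -0.227, 0.735], 0], [[20, 140, -25], [0.24, -0.26, 0.84], 0], [[26, 150, -45], [0.27, -0.292, 0.945], 0], [[26, 153, -64], [0.3, -0.324, 1.048], 0]]'

```text
t: 23.43
tcp_pos: [0.5341, -0.021, 0.1623]
tool_rot: [-3.141, 0.019, -0.008]
wrist_force: [-0.7, -0.1, -0.7]
finger_gap: 0.268
```

```bash
python3 l.py
```

```text
t 23.43 tcp [ 0.5341 -0.021   0.1623] F [-0.6836 -0.1392 -0.7296] gap 0.268 q [-0.2626  0.1611  1.7773  0.0019  1.1982 -0.2511]
0.15 shift [-0.3, -1.7, -0.6] turn [-0.001, 0.004, -0.007] target [ 0.5338 -0.0227  0.1617]
0.06 shift [-0.3, -1.7, -90.6] turn [-0.001, 0.004, -0.007] target [ 0.5338 -0.0227  0.0717]
0.03 shift [-0.3, -1.7, -120.6] turn [-0.001, 0.004, -0.007] target [ 0.5338 -0.0227  0.0417]
0 shift [-0.3, -1.7, -150.6] turn [-0.001, 0.004, -0.007] target [ 0.5338 -0.0227  0.0117]
```

Request:
step_arm --plan '[[[-0.3, -1.7, -15], [-0.001, 0.004, -0.007], 0], [[-0.3, -1.7, -35], [-0.001, 0.004, -0.007], 0], [[-0.3, -1.7, -60], [-0.001, 0.004, -0.007], 0], [[-0.3, -1.7, -85], [-0.001, 0.004, -0.007], 0], [[-0.3, -1.7, -105], [-0.001, 0.004, -0.007], 0], [[-0.3, -1.7, -118], [-0.001, 0.004, -0.007], 0], [[-0.3, -1.7, -128], [-0.001, 0.004, -0.007], 0], [[-0.3, -1.7, -135], [-0.001, 0.004, -0.007], 0], [[-0.3, -1.7, -138], [-0.001, 0.004, -0.007], 0], [[-0.3, -1.7, -138], [-0.001, 0.004, -0.007], 0]]'

```text
t: 24.27
tcp_pos: [0.5337, -0.0228, 0.0244]
tool_rot: [3.141, -0.03, 0.002]
wrist_force: [0.2, -0.4, -0.7]
finger_gap: 0.271
```

```bash
python3 l.py
```

```text
t 24.27 tcp [ 0.5337 -0.0228  0.0244] F [ 0.1867 -0.4235 -0.7218] gap 0.271 q [-0.2648  0.3762  1.8397 -0.0005  0.9245 -0.2453]
0.15 shift [0.1, 0.1, 137.3] turn [0.0, -0.0, 0.0] target [ 0.5338 -0.0227  0.1617]
0.06 shift [0.1, 0.1, 47.3] turn [0.0, -0.0, 0.0] target [ 0.5338 -0.0227  0.0717]
0.03 shift [0.1, 0.1, 17.3] turn [0.0, -0.0, 0.0] target [ 0.5338 -0.0227  0.0417]
0 shift [0.1, 0.1, -12.7] turn [0.0, -0.0, 0.0] target [ 0.5338 -0.0227  0.0117]
```

Request:
step_arm --plan '[[[0, 0, -2], [0, 0, 0], 0], [[0, 0, -4], [0, 0, 0], 0], [[0, 0, -6], [0, 0, 0], 0], [[0, 0, -8], [0, 0, 0], 0], [[0, 0, -9.5], [0, 0, 0], 0], [[0, 0, -11], [0, 0, 0], 0], [[0, 0, -12], [0, 0, 0], 0], [[0, 0, -12.5], [0, 0, 0], 0], [[0, 0, -13], [0, 0, 0], 0], [[0, 0, -13], [0, 0, 0], 0]]'

```text
t: 25.1
tcp_pos: [0.5336, -0.0228, 0.0117]
tool_rot: [3.141, -0.03, 0.001]
wrist_force: [-2.8, -0.3, 3.5]
finger_gap: 0.266
```

The tester is resting on the floor: the wrist force swung to +3.5 N, at the same height as when gripped. Releasing.

Request:
step_arm --plan '[[[0, 0, 0], [0, 0, 0], 0.3], [[0, 0, 0], [0, 0, 0], 0.36], [[0, 0, 0], [0, 0, 0], 0.42], [[0, 0, 0], [0, 0, 0], 0.45], [[0, 0, 0], [0, 0, 0], 0.45], [[0, 0, 0], [0, 0, 0], 0.45], [[0, 0, 5], [0, 0, 0], 0.45], [[0, 0, 15], [0, 0, 0], 0.45], [[0, 0, 30], [0, 0, 0], 0.45], [[0, 0, 50], [0, 0, 0], 0.45]]'

```text
t: 25.93
tcp_pos: [0.5327, -0.0226, 0.062]
tool_rot: [3.141, -0.03, -0.002]
wrist_force: [-0.3, 1.0, 0.0]
finger_gap: 0.449
```

Request:
step_arm --plan '[[[0, 0, 30], [0, 0, 0], 0.45], [[0, 0, 60], [0, 0, 0], 0.45], [[0, 0, 95], [0, 0, 0], 0.45], [[-20, -10, 130], [0, 0, 0], 0.45], [[-50, -30, 150], [0, 0, 0], 0.45], [[-80, -60, 165], [0, 0, 0], 0.45], [[-110, -90, 170], [0, 0, 0], 0.45], [[-140, -120, 170], [0, 0, 0], 0.45], [[-160, -160, 170], [0, 0, 0], 0.45], [[-170, -190, 170], [0, 0, 0], 0.45]]'

```text
t: 26.77
tcp_pos: [0.361, -0.2133, 0.2335]
tool_rot: [3.139, -0.029, 0.0]
wrist_force: [1.7, -1.1, -1.0]
finger_gap: 0.449
```

Request:
step_arm --plan '[[[-10, -30, 0], [0, 0, 0], 0.45], [[-20, -60, 0], [0, 0, 0], 0.45], [[-30, -90, 0], [0, 0, 0], 0.45], [[-40, -120, 0], [0, 0, 0], 0.45], [[-50, -150, 0], [0, 0, 0], 0.45], [[-60, -180, 0], [0, 0, 0], 0.45], [[-70, -200, 0], [0, 0, 0], 0.45], [[-70, -210, 0], [0, 0, 0], 0.45], [[-70, -210, 0], [0, 0, 0], 0.45], [[-70, -210, 0], [0, 0, 0], 0.45]]'

```text
t: 27.6
tcp_pos: [0.2912, -0.4229, 0.2337]
tool_rot: [3.14, -0.03, 0.001]
wrist_force: [-0.6, 0.9, -1.1]
finger_gap: 0.446
```

Run:
```python
from g import *
st();s=vision.camera("side");t=vision.camera("top")
c=np.vstack([cv2.resize(p["color"][y:y+h,x:x+w],(800,300),interpolation=cv2.INTER_CUBIC)[...,::-1] for p,x,y,w,h in((t,170,70,348,209//1),(s,150,140,267,200))])
a=cv2.resize(t["color"][70:279,170:518],(520,312))[...,::-1];b=cv2.resize(s["color"][150:310,160:370],(378,288))[...,::-1]
o=np.zeros((600,520,3),np.uint8);o[:312]=a;o[312:,:378]=b;cv2.imwrite("pics/end.png",o)
for nm in("tester_tip","tester_mid","bat_grip","bottle","tub","carton","screwdriver"):
    L=[[np.array(q["point"])*[640,480] for q in nets.landmark_of(p,nm)[:5]] for p in(s,t)]
    B=sorted([(round(float(r[1]),4),r[0].round(4).tolist()) for r in(tri(s,u,t,v) for u in L[0] for v in L[1])])[:4];print(nm,B)
```

```text
t 27.6 tcp [ 0.2912 -0.4229  0.2337] F [-0.6109  0.8666 -1.1089] gap 0.446 q [-1.1993  0.0387  1.7582 -0.      1.3431 -1.1804]
tester_tip [(0.0031, [0.5412, 0.0836, 0.0201]), (0.0041, [0.6033, 0.543, 0.0102]), (0.006, [0.2053, 0.2271, 0.0216]), (0.0061, [0.3221, -0.2824, 0.0066])]
tester_mid [(0.0007, [0.6223, 0.4601, 0.0126]), (0.0027, [0.2814, 0.2026, 0.0102]), (0.0047, [0.5354, -0.0083, 0.0117]), (0.0106, [0.3123, -0.1934, 0.0161])]
bat_grip [(0.0111, [0.666, 0.1835, 0.1373]), (0.1053, [0.8008, -0.2988, -0.2888]), (0.3422, [0.6532, -0.2507, -0.171])]
bottle [(0.0065, [0.6963, -0.0061, -0.0007]), (0.0497, [0.7668, -0.2613, -0.2188]), (0.2537, [0.6311, -0.0041, -0.2936]), (0.2974, [0.7001, -0.3417, -0.694])]
tub []
carton [(0.0031, [0.4653, 0.2794, 0.0065]), (0.16, [0.5356, 0.2624, 0.228])]
screwdriver [(0.0035, [0.4645, -0.0095, 0.0019]), (0.2178, [0.5657, 0.0088, 0.0506])]
```

View pics/end.png

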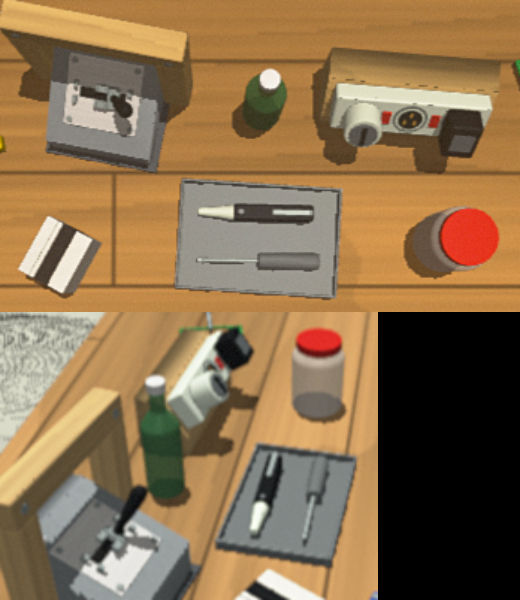

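The final picture shows the bat at right (122,105), the tester flat in the tray (200,212)–(313,213) and everything else in place.

```bash
python3 -c "
from rig import order
print(order.finish_job())"
```

```text
the job is handed in; nothing more can be done
None
```

The job is done and handed in at about 28 s of the 72 s allowed; the hand-in reports no verdict.

**Switch box:** I pulled the bat out about 14–16 mm, carried it over to the right stop (about 24 N sideways at the stop) and lowered it home before letting go. The last picture shows it standing at off, within a few mm of the home position in my model.

**Voltage tester:** I took the black and white tester from the tray and held it straight into the middle socket for about 2.5 s without movement. The gap was about 3.6 mm and the aim within 0.5 mm, by my arm-and-pen model. I then laid it back flat on the tray floor at its old place.

**Other things:** The last picture shows the bottle, tub, carton and screwdriver in their places, with the arm clear of everything.

**Checks that failed or disagreed:**
- The guard rail's outline disagreed with the stated geometry by 1–2 cm, so I used the bat and the box front instead.
- During the hold, the timer and the arm hid the tip from both cameras. The 3.6 mm gap therefore comes from the model, which was checked about 3 cm further out.
- At the end the networks gave no position for the tub; I judged it from the picture only. Their last bat reading had an 11 mm mismatch between the two views.

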